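# Enamel gauge held square on the marked spot of a mug

### The job

Check the enamel of the marked mug: lift the pen gauge out of its wooden holder, zero it by pressing its sprung tip lightly and upright on the bare steel disc for a full second, then set the tip inside the ring drawn on the sloping base of the upturned mug, with the gauge square to that base and the tip pressed in about half its travel. Finish while still holding the gauge there, steady in the gripper; never press hard, and leave the bowl, the glass stopper and the tea tin where they are.

Things in the scene. Friction and masses are not known exactly. Their poses are not given: they have to be found in the camera images.
- gauge: The pen gauge, about 0.1 kg, loose. It starts upright, hanging in the holder's hole by its shoulder. Origin on its long axis at the shoulder, z along the axis from tip to head. From z=0 to 60 mm: a grey plastic grip block, 24 mm along x by 20 mm along y, flat sides. Below the shoulder: a steel barrel 16 mm in diameter, 35 mm long, then the sprung tip, a 6 mm pin whose round end is 55 mm below the shoulder when out.
- plunger (a joint): How far the sprung tip is pushed into the gauge, in m: 0 = fully out, 0.014 = at its stop. The spring takes 0.5 N to start and 0.25 N more per mm (2.25 N at half travel, 7 mm). Beyond the stop it is rigid.
- gauge_tip (a point): The round end of the sprung tip; z along the gauge from tip to head. It moves into the gauge with the plunger.
- holder: Fixed wooden block, 80 mm (x) by 70 mm (y), 65 mm high, origin at the centre of its underside, z up. A square hole, 20 mm wide, goes through its middle; the gauge's shoulder rests on its top.
- zero_piece: Fixed black plastic plinth 70 x 70 mm, 12 mm high, with a level bare steel disc, 40 mm in diameter, standing on it; disc top 20 mm above the board. Origin at the centre of the underside.
- zero_top (a point): Centre of the top of the bare steel disc, 20 mm above the board; z up.
- marked_mug: White enamel mug, mouth down, fixed on a sloping steel stand; height 80 mm, diameter 84 mm at the mouth, flat base 70 mm in diameter, handle reaching 72 mm from its axis to its own +y. Origin at the centre of its mouth, z along its axis out of its base. It leans 18 degrees (0.314 rad) from upright towards its stand's front, roughly towards the robot. Told from the other mug by a thin dark ring on its base. The mug and its stand do not move.
- spot (a point): Centre of the dark ring (inner diameter 22 mm, outer 28 mm) on the marked mug's base, 8 mm to +x and 10 mm to -y of the base's centre, about 120 mm above the board; z = outward normal of the base, 18 degrees from vertical.
- plain_mug: The same mug on the same kind of stand, without a ring; not used. Origin and axes as for the marked mug.
- bowl: Empty white ceramic bowl, 120 mm across, 55 mm high, loose; origin at its underside.
- stopper: Glass carafe stopper standing on its plug, 42 mm across, 60 mm high, loose; origin at its underside.
- tea_tin: Stainless tea tin with a screw-top lid, 80 mm across, 110 mm high, loose; origin at its underside.
Not all that is in view belongs to the job. There is more than one size of the gauge; the one meant has the size given above.

How it is judged:
On the way, in this order (a step that is already met when the one before it is completed fails the run):
1. the gauge is lifted clear of its holder (height (world z) of gauge_tip above 0.07 m and contact force between the fingers and gauge above 1 N), for 0.2 s.
2. the gauge is held upright (within 10 degrees) on the bare steel disc, its tip pressed in 2 to 12 mm, for 0.9 s (distance between gauge_tip and zero_top below 0.019 m and contact force between gauge and zero_piece above 0.5 N and value of joint plunger between 0.002 and 0.012 m and angle between gauge_tip's own z axis and vertical below 0.175 rad and contact force between the fingers and gauge above 1 N), for 0.9 s.
At the end, for the whole second after the job is handed in: The gripper still holds the gauge, at rest, its tip touching the marked mug's base within 9 mm of the ring's centre, pressed in 2 to 12 mm (force 0.5 to 6 N), its axis within 8 degrees of square to the base; bowl, stopper and tin within 20 mm of where they were (distance between gauge_tip and spot below 0.009 m and contact force between gauge and marked_mug between 0.5 and 6 N and value of joint plunger between 0.002 and 0.012 m and angle between the z axis of gauge_tip and the z axis of spot, either way round below 0.14 rad and contact force between the fingers and gauge above 1 N and linear speed of gauge below 0.02 m/s and distance of each of bowl, stopper, tea_tin from where it was at the start of the episode below 0.02 m); the arm keeps its last pose, push and grip.
It fails at once if the gauge is pushed hard (over 12 N) on the mug (contact force between gauge and marked_mug above 12 N).
It fails at once if the gauge is pushed hard (over 12 N) on the steel disc (contact force between gauge and zero_piece above 12 N).
It fails at once if the bowl, stopper or tea tin is disturbed (distance of any of bowl, stopper, tea_tin from where it was at the start of the episode above 0.02 m).
It also fails if it takes over 45 s, if anything falls off the work surface, if the arm or the gripper's body presses on something with over 40 N, if the wrist force passes 120 N, or if a joint passes its speed limit or range.

### The arm

A 7-joint arm with a two-finger parallel gripper is mounted at the origin on the work surface. World frame = base frame: x ahead of the robot, y to its left, z up, the work surface at z = 0. Lengths are in m, angles in rad, forces in N, time in s.
With the tool pointing down it reaches from about 0.35 to 0.9 m from the base axis. Payload 8.1 kg.
Tool frame: the origin (TCP) lies on the centre line of the jaws, within the pads' length; the fingertips stand 17 mm ahead of it and the grasp point (between the pads) lies 2 mm behind it; z points along the fingers, y is the direction in which the jaws open and shut (so a half turn about z gives the same grasp; the last joint's range is limited). The gripper opens to 92 mm and grips with 3 to 60 N. Pads are 19 mm wide; open, the fingers measure 130 mm over their backs; the gripper's body (75 mm by 190 mm) begins 47 mm behind the grasp point.
Start: joints at [-1.222, 0.434, 0.025, 1.573, -0.012, 1.134, -0.075], TCP at [0.273, 0.562, 0.244] pointing down, gripper open.
Joint ranges: [-2.62, 2.62], [-0.44, 2.09], [-1.27, 1.32], [0.08, 2.57], [-1.32, 4.46], [0.12, 2], [-2.74, 2.74]. Speed limits (rad/s): [2.22, 2.22, 3.01, 3.01, 3.14, 3.14, 3.14].

### API

Orientations are given as a rotation vector (axis times angle).
In Python, from cell import arm, imaging, job gives the robot as it stands.
- The arm moves only by the tool jog_arm, never from a script. Its argument "moves" is a list of rows, each an object with "fingers": the closure, from -1 (fully open) to 1 (shut); "xyz": the shift along the tool's x, y, z in cm, a list of three; "angular": the turn, a rotation vector about the tool's x, y, z in rad, a list of three. In form: [{"fingers": fingers, "xyz": [dx, dy, dz], "angular": [ax, ay, az]}, ...]. A call has 1 to 12 rows; each row is the pose to reach, as a shift and turn from the pose commanded when the call began, along the tool's axes at that moment; what a row does not reach only later rows make up. A row lasts 1/8 s, in which the tool goes at most 62.5 mm and 10.7 degrees, less where a joint would pass 70% of its speed; a pose out of reach is approached as far as the arm can. A call with a gripper value outside its range is refused whole. The fingers move at their own pace and stop on an object; "grip_force" is the grip in N (left out, the last holds). Time passes only in rows, so rows that repeat a pose let the fingers close. It gives the time, the measured TCP pose, the force and the opening at its end, in the units of the state.
- arm.observe(): the state, without advancing time (a new reading comes with each control period).
- imaging.get_image(name): name is "side" or "top" or "wrist"; returns the picture (480x640x3 uint8, red, green, blue); there is no depth.
- imaging.camera_params(name): a dict with "fx", "fy", "cx", "cy" (pixels), "rvec" (rotation vector, rad) and "tvec" (3), from world to camera coordinates, as OpenCV has them; the wrist camera has in their place "hand_eye" (4x4, takes a point from camera to tool coordinates, whose origin is the TCP and whose axes are the flange's). Camera axes: x right, y down, z forward; pixel columns grow to the right and rows downward; lengths in m; the calibration is good to about 2 mm. A picture is of the moment at which its call begins: read the wrist's pose just before it. camera_params takes no time and is no camera call.
- job.sign_off(): hands the job in, once; it reports no verdict.
The state is a dict: "clock": time; "joints": joint angles; "dq": joint speeds; "joint_efforts": joint torques, N m; "position": TCP position; "ee_rot": TCP orientation; "force": force on the tool from outside, world axes, zero at the start; "ft_torque": the same for the moment, N m; "width": opening from 0.0 (shut) to 1.0 (fully open).
Only numpy, scipy, OpenCV 4.12 (cv2) and the standard library are available. Lean on these libraries where they do the work, as an engineer would, in place of code of your own. Each camera call takes 0.05 s, during which the arm holds its last target. There are 200 camera calls.

## Working session

There is one attempt and no reset: what is moved stays moved. The work goes in short steps, Python scripts to look and compute and a tool call to move; the robot and the scene stay as the last step left them, time stands still between calls to the robot, and variables do not carry over. Pictures are saved under pics/ and viewed, about 8 in all and at most 12, crops included, and the job is handed in when it is done.

Besides the shell and the picture viewer there is one more tool, called after ">>>" as name([rows], argument=value, ...), one row to a line, values as JSON. jog_arm: Moves the arm, as the interface text tells. Its arguments: {"type":"object","properties":{"moves":{"type":"array"},"grip_force":{"type":"number"}},"required":["moves"]}

```bash
ls; mkdir -p pics; cat > h.py <<'E'
import numpy as np, cv2
from cell import arm, imaging, job
from scipy.spatial.transform import Rotation as R
def save(n,f):
    im=imaging.get_image(n); cv2.imwrite('pics/'+f,im[:,:,::-1]); return im
def cam(n,state=None):
    p=imaging.camera_params(n)
    if 'rvec' in p:
        Rm=R.from_rotvec(np.ravel(p['rvec'])).as_matrix(); t=np.ravel(p['tvec'])
        Rw=Rm.T; C=-Rm.T@t
    else:
        H=np.array(p['hand_eye']); s=state
        T=np.eye(4);T[:3,:3]=R.from_rotvec(s['ee_rot']).as_matrix();T[:3,3]=s['position']
        M=T@H; Rw=M[:3,:3];C=M[:3,3]
    return p,Rw,C
def ray(c,u,v):
    p,Rw,C=c; d=Rw@np.array([(u-p['cx'])/p['fx'],(v-p['cy'])/p['fy'],1]); return C,d/np.linalg.norm(d)
def onz(c,u,v,z):
    C,d=ray(c,u,v); return C+d*(z-C[2])/d[2]
def proj(c,X):
    p,Rw,C=c; q=Rw.T@(np.array(X)-C); return np.array([p['fx']*q[0]/q[2]+p['cx'],p['fy']*q[1]/q[2]+p['cy']])
def two(c1,a,c2,b):
    C1,d1=ray(c1,*a);C2,d2=ray(c2,*b)
    k=np.linalg.lstsq(np.c_[d1,-d2],C2-C1,rcond=None)[0]
    p,q=C1+k[0]*d1,C2+k[1]*d2
    return (p+q)/2,np.linalg.norm(p-q)
E
python3 - <<'E'
from h import *
np.set_printoptions(precision=4,suppress=True)
s=arm.observe(); print(s)
for n in('side','top'): save(n,n+'0.png'); c=cam(n); print(n,c[2],c[1][:,2],c[0]['fx'])
c=cam('wrist',s);print(c[0]['hand_eye'],c[2],c[1])
E
```

```text
pics
{'clock': 0.0, 'joints': array([-1.2216,  0.4352,  0.025 ,  1.5741, -0.0116,  1.134 , -0.0751]), 'dq': array([ 0.0013,  0.0009, -0.0001,  0.0004,  0.0001,  0.0007, -0.0001]), 'joint_efforts': array([ -0.0009, -66.7854,   0.9847, -31.4468,  -0.0605,   0.0427,
         0.0002]), 'position': array([0.2727, 0.5619, 0.2429]), 'ee_rot': array([-0.7037, -3.0615,  0.0024]), 'force': array([-0.3309, -0.3105, -0.1679]), 'ft_torque': array([-0.0005,  0.0366, -0.0169]), 'width': 1.0038332967957386}
side [0.4358 0.7283 0.6925] [ 0.1676 -0.7694 -0.6164] 438.1041068895758
top [ 0.3868 -0.0143  1.221 ] [ 0.1892  0.0159 -0.9818] 581.177504003378
[[-0.0008 -0.956  -0.2932  0.0802]
 [ 1.     -0.0006 -0.0008  0.    ]
 [ 0.0006 -0.2932  0.956  -0.1418]
 [ 0.      0.      0.      1.    ]] [0.2006 0.5971 0.3847] [[ 0.4374  0.86    0.2629]
 [ 0.8993 -0.4175 -0.1302]
 [-0.0022  0.2934 -0.956 ]]
```

View pics/top0.png

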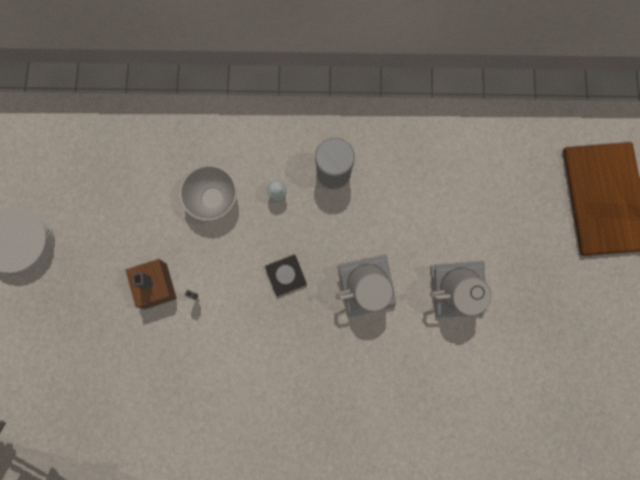

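View pics/side0.png

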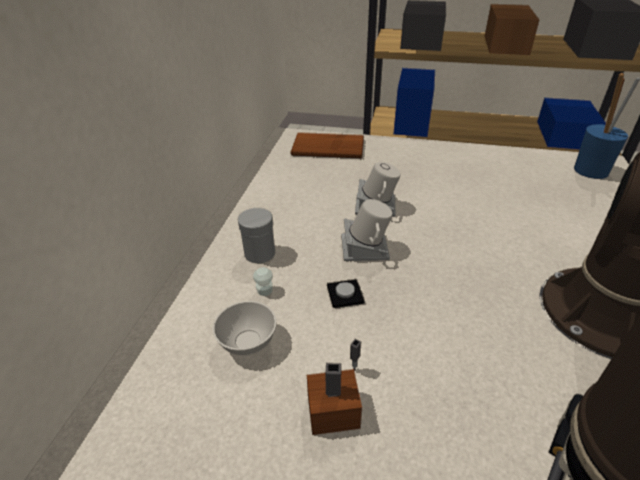

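The top view shows the holder with the gauge at about (150,284), the steel disc at (286,274), and the ringed mug at (477,293), which is the right-hand one. The small decoy gauge is at (192,295). The side view agrees.

```bash
python3 - <<'E'
from h import *
np.set_printoptions(precision=4,suppress=True)
t=cv2.imread('pics/top0.png');s=cv2.imread('pics/side0.png')
def cr(im,x,y,w=64,h=50): return cv2.resize(im[y:y+h,x:x+w],(400,300),interpolation=cv2.INTER_CUBIC)
m=np.vstack([np.hstack([cr(t,118,255),cr(t,432,262)]),np.hstack([cr(s,302,355,88,66*1),cr(s,345,155)])])
cv2.imwrite('pics/m1.png',m)
ct=cam('top');cs=cam('side')
for n,px in dict(zero=((286,274),.02),ring=((477,293),.12),head=((139,279),.125),hold=((150,284),.065),bowl=((208,195),.055),stop=((277,188),.06),tin=((335,155),.11),plain=((373,292),.12),decoy=((192,295),.06)).items(): print(n,onz(ct,*px[0],px[1]))
print('ring2',two(ct,(477,293),cs,(384,167)),'zero2',two(ct,(286,274),cs,(345,290)))
E
```

```text
zero [0.5428 0.0609 0.02  ]
ring [ 0.5005 -0.3074  0.12  ]
head [0.5142 0.3339 0.125 ]
hold [0.5116 0.33   0.065 ]
bowl [0.7004 0.2258 0.055 ]
stop [0.7165 0.0824 0.06  ]
tin [ 0.7727 -0.0358  0.11  ]
plain [ 0.4986 -0.1112  0.12  ]
decoy [0.4917 0.2455 0.06  ]
ring2 (array([ 0.5004, -0.3087,  0.1153]), np.float64(0.0012114008692913527)) zero2 (array([0.5413, 0.0613, 0.0129]), np.float64(0.004796886806995871))
```

View pics/m1.png

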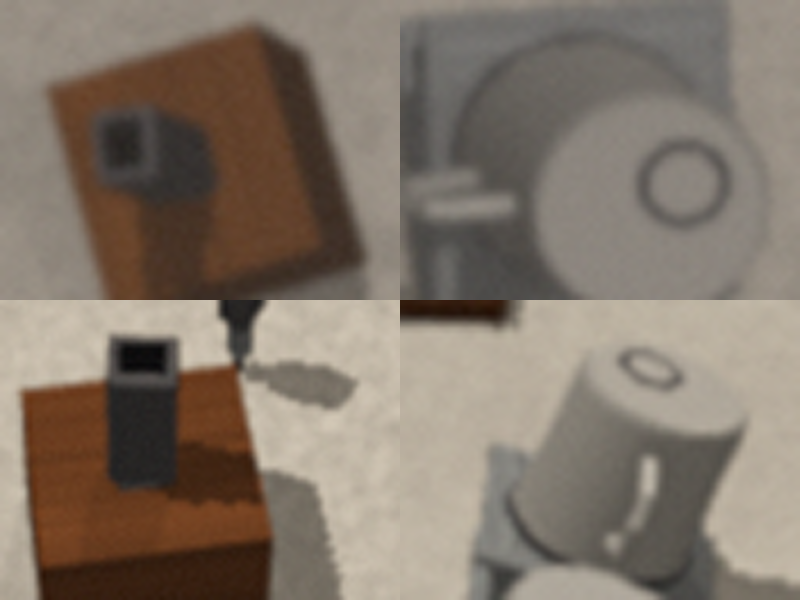

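The lower-left crop shows the grip block turned slightly differently from the holder. The ring centre is at about (477.4,291.3) in the top image. Next I move over the gauge for a wrist view.

```bash
cat >> h.py <<'E'
def delta(target,Rt=None,s=None):
    s=s or arm.observe(); T=R.from_rotvec(s['ee_rot'])
    d=T.inv().apply(np.array(target)-s['position'])*100
    a=np.zeros(3) if Rt is None else (T.inv()*Rt).as_rotvec()
    return d,a
E
python3 - <<'E'
from h import *
np.set_printoptions(precision=4,suppress=True)
s=arm.observe();print(R.from_rotvec(s['ee_rot']).as_matrix())
print(delta([.512,.332,.25]))
E
```

```text
[[-0.8996  0.4367 -0.0005]
 [ 0.4367  0.8996 -0.0013]
 [-0.0001 -0.0014 -1.    ]]
(array([-31.5629, -10.2328,  -0.6802]), array([0., 0., 0.]))
```

>>> jog_arm([
  {"fingers": -1,"xyz": [-5,-1.6,0],"angular": [0,0,0]},
  {"fingers": -1,"xyz": [-10,-3.2,0],"angular": [0,0,0]},
  {"fingers": -1,"xyz": [-15,-4.9,-0.5],"angular": [0,0,0]},
  {"fingers": -1,"xyz": [-20,-6.5,-0.7],"angular": [0,0,0]},
  {"fingers": -1,"xyz": [-25,-8.1,-0.7],"angular": [0,0,0]},
  {"fingers": -1,"xyz": [-29,-9.4,-0.7],"angular": [0,0,0]},
  {"fingers": -1,"xyz": [-31.6,-10.2,-0.7],"angular": [0,0,0]},
  {"fingers": -1,"xyz": [-31.6,-10.2,-0.7],"angular": [0,0,0]},
  {"fingers": -1,"xyz": [-31.6,-10.2,-0.7],"angular": [0,0,0]},
])

```text
clock: 1.23
position: [0.5118, 0.3333, 0.2504]
ee_rot: [-0.702, -3.061, -0.0]
force: [0.2, 0.1, -0.5]
width: 1.004
```

```bash
python3 - <<'E'
from h import *
np.set_printoptions(precision=4,suppress=True)
s=arm.observe();print(s['clock'],s['position'],s['ee_rot'],s['force'])
save('wrist','w1.png'); np.savez('w1.npz',p=s['position'],r=s['ee_rot'])
E
```

```text
1.225 [0.5118 0.3333 0.2504] [-0.7023 -3.061  -0.0001] [ 0.1844  0.1298 -0.5068]
```

View pics/w1.png

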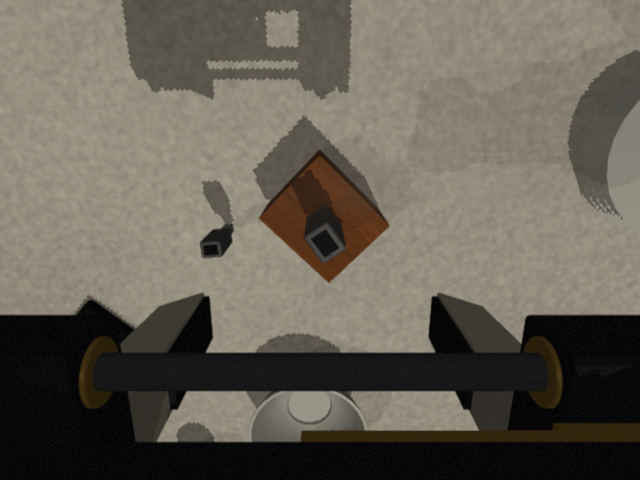

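The wrist view shows the gauge head at about (325,242) on the holder top (260–388,151–281). The decoy is at (212,243). I'll zoom in for the head corners.

```bash
python3 - <<'E'
import cv2
i=cv2.imread('pics/w1.png')[200:275,285:365]
cv2.imwrite('pics/w1c.png',cv2.resize(i,(800,750),interpolation=cv2.INTER_CUBIC)[:600])
E
```

```text
(no output)
```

View pics/w1c.png

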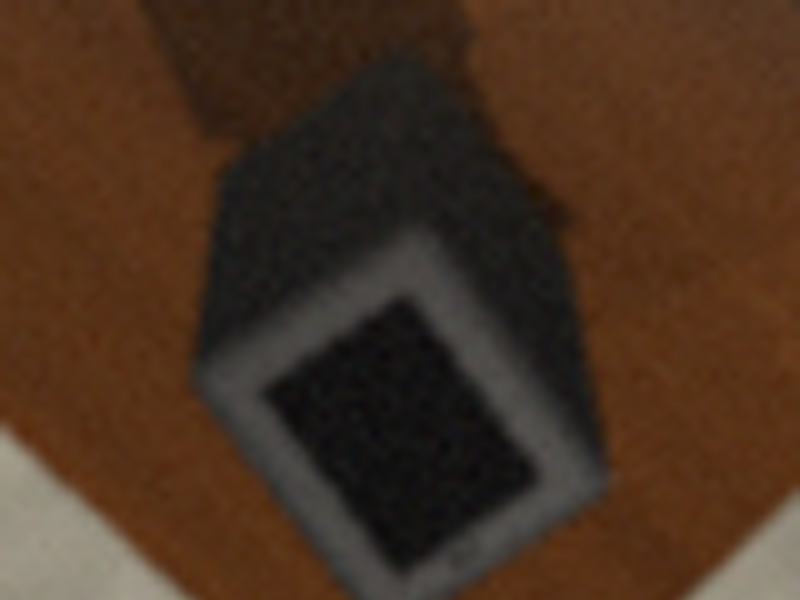

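The head corners in the crop are (198,375), (422,228), (607,482) and about (383,629). The foot corner is at (405,50).

```bash
python3 - <<'E'
from h import *
np.set_printoptions(precision=4,suppress=True)
z=np.load('w1.npz');s=dict(position=z['p'],ee_rot=z['r']);c=cam('wrist',s);ct=cam('top')
P=np.array([onz(c,285+a/10,200+b/10,.125) for a,b in((198,375),(422,228),(607,482),(383,629))])
print(P,P.mean(0),[np.linalg.norm(P[i]-P[i-1]) for i in range(4)])
print('foot',onz(c,325.5,205,.065),'corner',P[1])
H=np.array([onz(c,u,v,.065)[:2] for u,v in((320,151),(388,225),(330,281),(260,217))])
print('holder',H.mean(0),[np.linalg.norm(H[i]-H[i-1]) for i in range(4)],np.degrees(np.arctan2(*(H[1]-H[0])[::-1])))
print('head from top',onz(ct,138.2,277.7,.125))
e=(P[2]-P[1]+P[3]-P[0])[:2]; f=(P[1]-P[0]+P[2]-P[3])[:2]
print('yaws',np.degrees(np.arctan2(e[1],e[0])),np.degrees(np.arctan2(f[1],f[0])))
x=R.from_rotvec(s['ee_rot']).as_matrix()
print('tool y yaw',np.degrees(np.arctan2(x[1,1],x[0,1])))
m=P.mean(0)
for yw in np.degrees(np.arctan2(f[1],f[0]))+np.array([0,90,180,270]):
    a=np.radians(yw);ty=np.array([np.cos(a),np.sin(a),0]);tz=np.array([0,0,-1]);Rt=R.from_matrix(np.c_[np.cross(ty,tz),ty,tz])
    print(yw,delta([m[0],m[1],.25],Rt))
E
```

```text
[[0.5033 0.3257 0.125 ]
 [0.5007 0.3436 0.125 ]
 [0.522  0.3472 0.125 ]
 [0.5249 0.3291 0.125 ]] [0.5127 0.3364 0.125 ] [np.float64(0.02185913760456616), np.float64(0.0180389280957908), np.float64(0.021626815858505077), np.float64(0.01837550506364618)]
foot [0.5006 0.3432 0.065 ] corner [0.5007 0.3436 0.125 ]
holder [0.5115 0.3372] [np.float64(0.07111761948047213), np.float64(0.0805665830881212), np.float64(0.06757405271771337), np.float64(0.07942610121420805)] 17.34272855105053
head from top [0.5167 0.3356 0.125 ]
yaws 9.166566464178747 98.58953828628545
tool y yaw 64.1552698955667
98.58953828628545 (array([0.0022, 0.2946, 0.0465]), array([ 0.0002, -0.0011, -0.6   ]))
188.58953828628546 (array([0.0022, 0.2946, 0.0465]), array([ 0.0011, -0.0007, -2.1708]))
278.58953828628546 (array([0.0022, 0.2946, 0.0465]), array([-0.0014, -0.0003,  2.5416]))
368.58953828628546 (array([0.0022, 0.2946, 0.0465]), array([-0.0006, -0.0009,  0.9708]))
```

>>> jog_arm([
  {"fingers": -1,"xyz": [0,0.3,1],"angular": [0,0,-0.15]},
  {"fingers": -1,"xyz": [0,0.3,2],"angular": [0,0,-0.3]},
  {"fingers": -1,"xyz": [0,0.3,3.5],"angular": [0,0,-0.45]},
  {"fingers": -1,"xyz": [0,0.3,5],"angular": [0,0,-0.6]},
  {"fingers": -1,"xyz": [0,0.3,8],"angular": [0,0,-0.6]},
  {"fingers": -1,"xyz": [0,0.3,11],"angular": [0,0,-0.6]},
  {"fingers": -1,"xyz": [0,0.3,14],"angular": [0,0,-0.6]},
  {"fingers": -1,"xyz": [0,0.3,15.7],"angular": [0,0,-0.6]},
  {"fingers": -1,"xyz": [0,0.3,15.7],"angular": [0,0,-0.6]},
  {"fingers": -1,"xyz": [0,0.3,15.7],"angular": [0,0,-0.6]},
], grip_force=20)

```text
clock: 2.52
position: [0.5143, 0.336, 0.0948]
ee_rot: [-0.233, 3.132, 0.002]
force: [0.3, 0.4, 0.2]
width: 1.001
```

>>> jog_arm([
  {"fingers": 1,"xyz": [0,0,0],"angular": [0,0,0]},
  {"fingers": 1,"xyz": [0,0,0],"angular": [0,0,0]},
  {"fingers": 1,"xyz": [0,0,0],"angular": [0,0,0]},
  {"fingers": 1,"xyz": [0,0,0],"angular": [0,0,0]},
  {"fingers": 1,"xyz": [0,0,0],"angular": [0,0,0]},
  {"fingers": 1,"xyz": [0,0,0],"angular": [0,0,0]},
  {"fingers": 1,"xyz": [0,0,0],"angular": [0,0,0]},
  {"fingers": 1,"xyz": [0,0,0],"angular": [0,0,0]},
], grip_force=20)

```text
clock: 3.52
position: [0.514, 0.3353, 0.0937]
ee_rot: [-0.232, 3.133, 0.0]
force: [0.5, 0.6, -0.9]
width: 0.221
```

Width 0.221 is about 20.3 mm, which matches the 20 mm side of the block. Lifting.

>>> jog_arm([
  {"fingers": 1,"xyz": [0,0,-1],"angular": [0,0,0]},
  {"fingers": 1,"xyz": [0,0,-3],"angular": [0,0,0]},
  {"fingers": 1,"xyz": [0,0,-5],"angular": [0,0,0]},
  {"fingers": 1,"xyz": [0,0,-7],"angular": [0,0,0]},
  {"fingers": 1,"xyz": [0,0,-9],"angular": [0,0,0]},
  {"fingers": 1,"xyz": [0,0,-10],"angular": [0,0,0]},
  {"fingers": 1,"xyz": [0,0,-10],"angular": [0,0,0]},
  {"fingers": 1,"xyz": [0,0,-10],"angular": [0,0,0]},
])

```text
clock: 4.53
position: [0.5136, 0.335, 0.193]
ee_rot: [0.233, -3.132, 0.001]
force: [0.0, -0.8, -0.8]
width: 0.213
```

```bash
python3 - <<'E'
from h import *
np.set_printoptions(precision=4,suppress=True)
s=arm.observe();print(s['clock'],s['position'],s['ee_rot'],s['force'],s['width'])
print(R.from_rotvec(s['ee_rot']).as_matrix())
print(delta([.542,.061,.145]), delta([.542,.061,.100]))
save('wrist','w2.png')
E
```

```text
4.525 [0.5136 0.335  0.193 ] [ 0.2325 -3.132   0.001 ] [ 0.0291 -0.7641 -0.7562] 0.21341016634177623
[[-0.989  -0.1477 -0.0009]
 [-0.1477  0.989  -0.0007]
 [ 0.001  -0.0005 -1.    ]]
(array([  1.2278, -27.5142,   4.8172]), array([0., 0., 0.])) (array([  1.2233, -27.5117,   9.3172]), array([0., 0., 0.]))
```

View pics/w2.png

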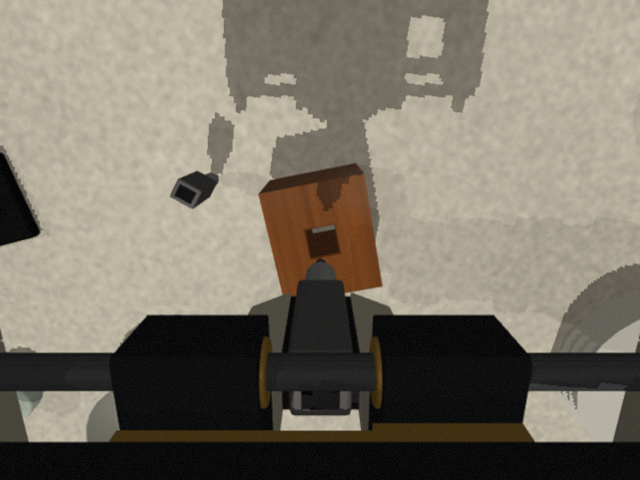

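The gauge is held upright with its tip at about (320,262), and the holder hole is empty at (322,242). Moving over to the disc.

>>> jog_arm([
  {"fingers": 1,"xyz": [0.2,-4,0],"angular": [0,0,0]},
  {"fingers": 1,"xyz": [0.4,-9,0],"angular": [0,0,0]},
  {"fingers": 1,"xyz": [0.6,-14,0],"angular": [0,0,0]},
  {"fingers": 1,"xyz": [0.8,-19,0],"angular": [0,0,0]},
  {"fingers": 1,"xyz": [1.0,-24,2],"angular": [0,0,0]},
  {"fingers": 1,"xyz": [1.2,-27.5,4],"angular": [0,0,0]},
  {"fingers": 1,"xyz": [1.2,-27.5,6],"angular": [0,0,0]},
  {"fingers": 1,"xyz": [1.2,-27.5,8],"angular": [0,0,0]},
  {"fingers": 1,"xyz": [1.2,-27.5,8],"angular": [0,0,0]},
])

```text
clock: 5.7
position: [0.5412, 0.0612, 0.112]
ee_rot: [0.232, -3.129, 0.001]
force: [0.2, -0.3, -1.0]
width: 0.217
```

```bash
python3 - <<'E'
from h import *
np.set_printoptions(precision=4,suppress=True)
s=arm.observe();print(s['clock'],s['position'],s['ee_rot'],s['force'],s['width'])
a=save('wrist','w3.png');b=imaging.get_image('top');c=imaging.get_image('side')
f=lambda i,x,y,w,h:cv2.resize(i[y:y+h,x:x+w,::-1],(400,300),interpolation=cv2.INTER_CUBIC)
cv2.imwrite('pics/m3.png',np.hstack([f(a,220,160,200,150),f(c,305,230,80,60)]))
E
```

```text
5.7 [0.5412 0.0612 0.112 ] [ 0.2319 -3.1291  0.0007] [ 0.1854 -0.2912 -0.9629] 0.21684622382043475
```

View pics/m3.png

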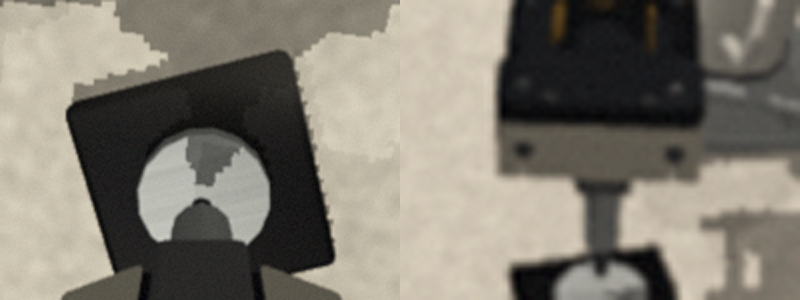

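The tip stands over the middle of the disc in both views. Pressing gently.

>>> jog_arm([
  {"fingers": 1,"xyz": [0,0,0.5],"angular": [0,0,0]},
  {"fingers": 1,"xyz": [0,0,0.9],"angular": [0,0,0]},
  {"fingers": 1,"xyz": [0,0,1.2],"angular": [0,0,0]},
  {"fingers": 1,"xyz": [0,0,1.4],"angular": [0,0,0]},
  {"fingers": 1,"xyz": [0,0,1.4],"angular": [0,0,0]},
  {"fingers": 1,"xyz": [0,0,1.4],"angular": [0,0,0]},
])

```text
clock: 6.6
position: [0.5428, 0.0615, 0.0999]
ee_rot: [-0.233, 3.133, 0.0]
force: [0.6, 0.1, 0.3]
width: 0.218
```

>>> jog_arm([
  {"fingers": 1,"xyz": [0,0,0.2],"angular": [0,0,0]},
  {"fingers": 1,"xyz": [0,0,0.2],"angular": [0,0,0]},
  {"fingers": 1,"xyz": [0,0,0.2],"angular": [0,0,0]},
  {"fingers": 1,"xyz": [0,0,0.2],"angular": [0,0,0]},
  {"fingers": 1,"xyz": [0,0,0.2],"angular": [0,0,0]},
  {"fingers": 1,"xyz": [0,0,0.2],"angular": [0,0,0]},
  {"fingers": 1,"xyz": [0,0,0.2],"angular": [0,0,0]},
  {"fingers": 1,"xyz": [0,0,0.2],"angular": [0,0,0]},
  {"fingers": 1,"xyz": [0,0,0.2],"angular": [0,0,0]},
  {"fingers": 1,"xyz": [0,0,0.2],"angular": [0,0,0]},
  {"fingers": 1,"xyz": [0,0,0.2],"angular": [0,0,0]},
  {"fingers": 1,"xyz": [0,0,0.2],"angular": [0,0,0]},
])

```text
clock: 8.1
position: [0.5427, 0.0615, 0.0977]
ee_rot: [-0.232, 3.133, 0.0]
force: [0.3, 1.2, 0.8]
width: 0.219
```

```bash
python3 - <<'E'
from h import *
np.set_printoptions(precision=4,suppress=True)
s=arm.observe();print(s['clock'],s['position'],s['ee_rot'],s['force'],s['width'])
save('side','s4.png')
print(delta([.45,-.30,.245]))
E
```

```text
8.1 [0.5427 0.0615 0.0977] [-0.2324  3.1329  0.0001] [0.2727 1.2025 0.8435] 0.21852425257866173
(array([ 14.5012, -34.3861, -14.7296]), array([0., 0., 0.]))
```

Zeroed: about 1.8 N and about 5–6 mm of plunger for over 1.2 s. Next I lift and take a look pose over the ringed mug.

```bash
python3 - <<'E'
from h import *
print(delta([.535,-.30,.27]))
E
```

```text
(array([  6.09399795, -35.64015199, -17.22900823]), array([0., 0., 0.]))
```

>>> jog_arm([
  {"fingers": 1,"xyz": [0,0,-2],"angular": [0,0,0]},
  {"fingers": 1,"xyz": [0,0,-6],"angular": [0,0,0]},
  {"fingers": 1,"xyz": [0,0,-11],"angular": [0,0,0]},
  {"fingers": 1,"xyz": [1,-4,-16],"angular": [0,0,0]},
  {"fingers": 1,"xyz": [2,-9,-17.2],"angular": [0,0,0]},
  {"fingers": 1,"xyz": [3,-14,-17.2],"angular": [0,0,0]},
  {"fingers": 1,"xyz": [3.5,-19,-17.2],"angular": [0,0,0]},
  {"fingers": 1,"xyz": [4,-24,-17.2],"angular": [0,0,0]},
  {"fingers": 1,"xyz": [5,-29,-17.2],"angular": [0,0,0]},
  {"fingers": 1,"xyz": [6,-33,-17.2],"angular": [0,0,0]},
  {"fingers": 1,"xyz": [6,-35.6,-17.2],"angular": [0,0,0]},
  {"fingers": 1,"xyz": [6,-35.6,-17.2],"angular": [0,0,0]},
])

```text
clock: 9.65
position: [0.5347, -0.3021, 0.2691]
ee_rot: [0.226, -3.132, 0.001]
force: [0.3, 0.2, -1.1]
width: 0.219
```

>>> jog_arm([
  {"fingers": 1,"xyz": [0,0,0],"angular": [0,0,0]},
  {"fingers": 1,"xyz": [0,0,0],"angular": [0,0,0]},
])

```text
clock: 9.9
position: [0.5361, -0.2981, 0.2696]
ee_rot: [0.235, -3.133, -0.001]
force: [0.6, 0.6, -1.2]
width: 0.215
```

```bash
python3 - <<'E'
from h import *
np.set_printoptions(precision=4,suppress=True)
s=arm.observe();print(s['clock'],s['position'],s['ee_rot'],s['force'],s['width'])
save('wrist','w5.png'); np.savez('w5.npz',p=s['position'],r=s['ee_rot'])
E
```

```text
9.9 [ 0.5361 -0.2981  0.2696] [ 0.2352 -3.1327 -0.0011] [ 0.6358  0.5968 -1.1734] 0.2146734155236064
```

View pics/w5.png

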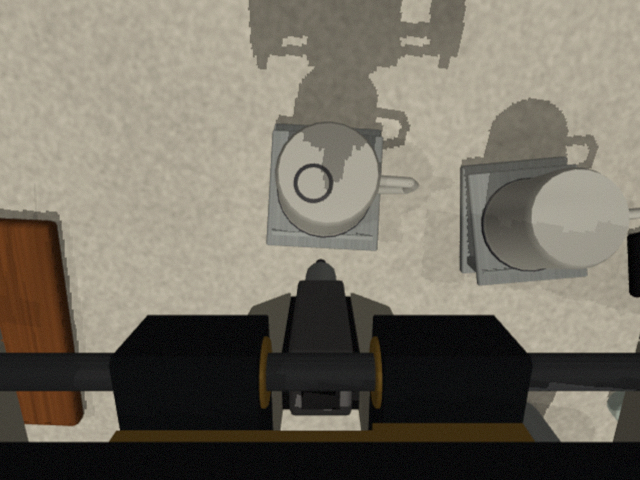

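The ring is at (313,183) and the handle points right (world +y). The stand's rear edge runs (268,245)–(376,249) and its front edge (275,126)–(381,129).

```bash
python3 - <<'E'
from h import *
np.set_printoptions(precision=4,suppress=True)
z=np.load('w5.npz');s=dict(position=z['p'],ee_rot=z['r']);c=cam('wrist',s);ct=cam('top');cs=cam('side')
g=cv2.cvtColor(cv2.imread('pics/w5.png'),cv2.COLOR_BGR2GRAY)
m=(cv2.blackhat(g,cv2.MORPH_ELLIPSE,np.ones((9,9),np.uint8)) if 0 else cv2.morphologyEx(g,cv2.MORPH_BLACKHAT,np.ones((13,13),np.uint8)))[155:212,285:342]
n,l,st,ce=cv2.connectedComponentsWithStats((m>35).astype(np.uint8))
k=1+np.argmax(st[1:,4]);ys,xs=np.where(l==k);e=cv2.fitEllipse(np.c_[xs,ys].astype(np.float32))
u=e[0][0]+285,e[0][1]+155;print('ring',u,e[1],e[2],st[k])
a=onz(c,*u,.12);print('wrist z.12',a,'dia mm',np.mean(e[1])*(np.linalg.norm(a-c[2]))/c[0]['fx'])
print('w+top',two(c,u,ct,(477.4,291.3)),'w+side',two(c,u,cs,(384.1,167.2)))
for p,q,h in(((268,245),(376,249),.035),((275,126),(381,129),.012)):
    d=(onz(c,*q,h)-onz(c,*p,h));print('edge len/yaw',np.linalg.norm(d),np.degrees(np.arctan2(d[1],d[0])))
d=onz(c,268,245,.035)-onz(c,277,129,.012);print('side edge',d,np.degrees(np.arctan2(d[1],d[0])))
h=onz(c,415,184,.07);print('handle end',h)
for yw in(-5,0,5,10):
    y=np.radians(yw);Rm=R.from_euler('z',y)*R.from_euler('y',-.314)
    b=a-Rm.apply([.008,-.010,0]);ax=b-Rm.apply([0,0,.04]);v=(h-ax);print(yw,'n',Rm.apply([0,0,1]),'base c',proj(c,b),np.degrees(np.arctan2(v[1],v[0]))-90,[proj(c,b+Rm.apply([.035*i,.035*j,0])) .round() for i,j in((1,0),(-1,0),(0,1),(0,-1))])
E
```

```text
ring (312.6546516418457, 182.62533569335938) (35.925537109375, 36.46433639526367) 176.34254455566406 [  8   8  41  40 557]
wrist z.12 [ 0.4999 -0.3086  0.12  ] dia mm 0.02568041880910606
w+top (array([ 0.5023, -0.3088,  0.1166]), np.float64(0.003720109858185979)) w+side (array([ 0.5001, -0.3085,  0.1148]), np.float64(0.0011919532217043235))
edge len/yaw 0.10256740294461401 96.31164241332804
edge len/yaw 0.09812944199493379 96.98268711702194
side edge [0.1055 0.0063 0.023 ] 3.4072637274503417
handle end [ 0.496  -0.2249  0.07  ]
-5 n [-0.3077  0.0269  0.9511] base c [329.0295 174.914 ] 7.36742452822179 [array([318., 223.]), array([340., 127.]), array([377., 187.]), array([280., 163.])]
0 n [-0.3089  0.      0.9511] base c [328.3489 173.5059] 6.7581068686864825 [array([321., 223.]), array([335., 124.]), array([377., 181.]), array([279., 166.])]
5 n [-0.3077 -0.0269  0.9511] base c [327.5471 172.161 ] 6.10544337831611 [array([325., 222.]), array([330., 123.]), array([377., 175.]), array([278., 169.])]
10 n [-0.3042 -0.0536  0.9511] base c [326.6301 170.89  ] 5.415737942654161 [array([328., 221.]), array([325., 121.]), array([377., 170.]), array([277., 172.])]
```

```bash
cat >> h.py <<'E'
def goal(off,spot=(.500,-.3086,.1175),yaw=5.5):
    y=np.radians(yaw);n=(R.from_euler('z',y)*R.from_euler('y',-.314)).apply([0,0,1])
    T=R.from_rotvec(arm.observe()['ee_rot']);zt=T.as_matrix()[:,2]
    v=np.cross(zt,-n);w=np.arcsin(np.linalg.norm(v));Rt=R.from_rotvec(v/max(np.linalg.norm(v),1e-9)*w)*T
    return n,Rt,np.array(spot)+n*(.0837+off)
E
python3 - <<'E'
from h import *
np.set_printoptions(precision=4,suppress=True)
s=arm.observe();c=cam('wrist',s);T=R.from_rotvec(s['ee_rot'])
for x in(-.003,0,.003):print('tip px',proj(c,s['position']+T.apply([x,0,.0837])))
for o in(.05,.02):
    n,Rt,p=goal(o);print(p,delta(p,Rt))
E
```

```text
tip px [319.7961 269.1477]
tip px [319.7905 264.2516]
tip px [319.7849 259.3193]
[ 0.4589 -0.3126  0.2447] (array([ 7.8424, -0.267 ,  2.5044]), array([ 0.0174, -0.3135,  0.    ]))
[ 0.4681 -0.3117  0.2161] (array([ 6.9172, -0.3184,  5.3577]), array([ 0.0174, -0.3135,  0.    ]))
```

>>> jog_arm([
  {"fingers": 1,"xyz": [2.5,-0.1,0],"angular": [0.005,-0.1,0]},
  {"fingers": 1,"xyz": [5,-0.2,0.8],"angular": [0.011,-0.2,0]},
  {"fingers": 1,"xyz": [7.8,-0.27,2.0],"angular": [0.017,-0.3135,0]},
  {"fingers": 1,"xyz": [7.8,-0.27,2.5],"angular": [0.017,-0.3135,0]},
  {"fingers": 1,"xyz": [7.2,-0.3,4.4],"angular": [0.017,-0.3135,0]},
  {"fingers": 1,"xyz": [6.9,-0.32,5.36],"angular": [0.017,-0.3135,0]},
  {"fingers": 1,"xyz": [6.9,-0.32,5.36],"angular": [0.017,-0.3135,0]},
  {"fingers": 1,"xyz": [6.9,-0.32,5.36],"angular": [0.017,-0.3135,0]},
])

```text
clock: 10.95
position: [0.4685, -0.3128, 0.2165]
ee_rot: [-0.21, 2.82, 0.009]
force: [0.2, 0.3, -0.4]
width: 0.218
```

```bash
python3 - <<'E'
from h import *
np.set_printoptions(precision=4,suppress=True)
s=arm.observe();print(s['clock'],s['position'],s['ee_rot'],s['force'],s['width'])
n,Rt,p=goal(.02);print(p,delta(p,Rt),n,-R.from_rotvec(s['ee_rot']).as_matrix()[:,2])
a=save('wrist','w6.png');b=save('side','s6.png');t=save('top','t6.png')
f=lambda i,x,y,w,h:cv2.resize(i[y:y+h,x:x+w,::-1],(400,300),interpolation=cv2.INTER_CUBIC)
cv2.imwrite('pics/m6.png',np.hstack([f(a,220,140,200,150),f(b,335,120,96,72)]))
c=cam('wrist',s);print('spot px in wrist',proj(c,[.5,-.3086,.1175]),proj(cam('side'),[.5,-.3086,.1175]))
E
```

```text
10.95 [ 0.4685 -0.3128  0.2165] [-0.2101  2.8197  0.0087] [ 0.1543  0.3385 -0.3935] 0.21825243697192734
[ 0.4681 -0.3117  0.2161] (array([0.036 , 0.1145, 0.0288]), array([-0.0007,  0.0001, -0.    ])) [-0.3074 -0.0296  0.9511] [-0.3077 -0.0289  0.9511]
spot px in wrist [321.8849 252.3068] [383.9943 166.2453]
```

View pics/m6.png

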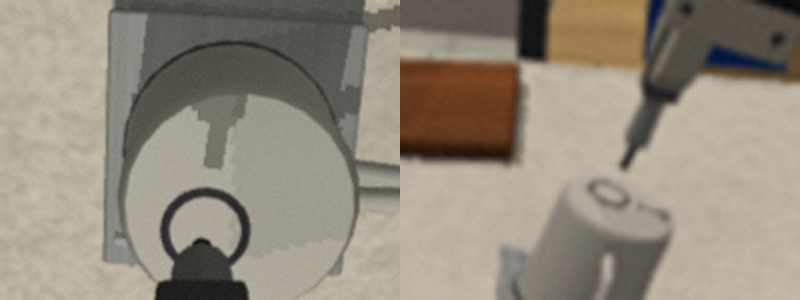

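The ring centre is at about (322.5,254) in the wrist image, against a predicted (321.9,252.3), so it agrees to about 1 mm. The gauge leans parallel to the mug axis. Approaching along tool z.

>>> jog_arm([
  {"fingers": 1,"xyz": [0,0.1,0.7],"angular": [0,0,0]},
  {"fingers": 1,"xyz": [0,0.1,1.3],"angular": [0,0,0]},
  {"fingers": 1,"xyz": [0,0.1,1.3],"angular": [0,0,0]},
  {"fingers": 1,"xyz": [0,0.1,1.3],"angular": [0,0,0]},
])

```text
clock: 11.6
position: [0.4719, -0.3115, 0.2036]
ee_rot: [-0.209, 2.82, 0.009]
force: [-0.3, -0.2, -0.6]
width: 0.223
```

```bash
python3 - <<'E'
from h import *
np.set_printoptions(precision=4,suppress=True)
s=arm.observe();n=goal(0)[0];print(s['position'],s['force'],s['force']@n,delta(goal(0)[2]))
E
```

```text
[ 0.4719 -0.3115  0.2036] [-0.2771 -0.1732 -0.5536] -0.4362717536726731 (array([-0.0266,  0.0187,  0.6958]), array([0., 0., 0.]))
```

>>> jog_arm([
  {"fingers": 1,"xyz": [0,0,0.4],"angular": [0,0,0]},
  {"fingers": 1,"xyz": [0,0,0.8],"angular": [0,0,0]},
  {"fingers": 1,"xyz": [0,0,1.0],"angular": [0,0,0]},
  {"fingers": 1,"xyz": [0,0,1.0],"angular": [0,0,0]},
  {"fingers": 1,"xyz": [0,0,1.0],"angular": [0,0,0]},
])

```text
clock: 12.22
position: [0.4751, -0.3113, 0.1944]
ee_rot: [-0.209, 2.82, 0.009]
force: [-0.5, -0.0, 0.7]
width: 0.219
```

```bash
python3 - <<'E'
from h import *
np.set_printoptions(precision=4,suppress=True)
n=goal(0)[0]
for i in range(5):
    im=imaging.get_image('side');s=arm.observe();print(s['position'],s['force'],s['force']@n)
print(delta(goal(0)[2]))
E
```

```text
[ 0.4751 -0.3113  0.1944] [-0.8444  0.0205  0.7035] 0.9281414987785293
[ 0.4751 -0.3113  0.1944] [-0.29   -0.4904  1.1718] 1.2181480307840666
[ 0.4751 -0.3113  0.1944] [ 0.2704 -1.3122  1.4306] 1.3163894868141215
[ 0.4751 -0.3113  0.1944] [ 0.1223 -0.1518  0.661 ] 0.5956026143307565
[ 0.4751 -0.3113  0.1944] [ 1.1209 -1.1646  1.0684] 0.7060205195638267
(array([-0.0104,  0.026 , -0.2833]), array([0., 0., 0.]))
```

>>> jog_arm([
  {"fingers": 1,"xyz": [0,0,0.15],"angular": [0,0,0]},
  {"fingers": 1,"xyz": [0,0,0.25],"angular": [0,0,0]},
  {"fingers": 1,"xyz": [0,0,0.25],"angular": [0,0,0]},
  {"fingers": 1,"xyz": [0,0,0.25],"angular": [0,0,0]},
  {"fingers": 1,"xyz": [0,0,0.25],"angular": [0,0,0]},
])

```text
clock: 13.1
position: [0.4758, -0.3112, 0.1919]
ee_rot: [-0.209, 2.82, 0.009]
force: [0.2, -0.6, 1.4]
width: 0.215
```

```bash
python3 - <<'E'
from h import *
np.set_printoptions(precision=4,suppress=True)
n=goal(0)[0];F=[]
for i in range(8):
    b=imaging.get_image('side');s=arm.observe();F.append(s['force']@n)
a=save('wrist','w7.png');print(s['clock'],s['position'],np.mean(F),np.std(F),np.abs(s['dq']).max(),s['width'],delta(goal(0)[2]),-R.from_rotvec(s['ee_rot']).as_matrix()[:,2],n)
f=lambda i,x,y,w,h:cv2.resize(i[y:y+h,x:x+w,::-1],(400,300),interpolation=cv2.INTER_CUBIC)
cv2.imwrite('pics/m7.png',np.hstack([f(a,240,185,160,120),f(b,345,125,80,60)]))
t=imaging.get_image('top');t0=cv2.imread('pics/top0.png')[:,:,::-1]
print('bowl/stop/tin diff',[np.abs(t[y:y+60,x:x+60].astype(int)-t0[y:y+60,x:x+60]).mean().round(1) for x,y in((178,165),(250,165),(305,135))])
E
```

```text
13.5 [ 0.4758 -0.3112  0.1919] 1.429539226429117 0.4080136936958727 0.0014962506307231922 0.21560725103510872 (array([-0.0159,  0.024 , -0.542 ]), array([0., 0., 0.])) [-0.3077 -0.0288  0.9511] [-0.3074 -0.0296  0.9511]
bowl/stop/tin diff [np.float64(7.1), np.float64(8.0), np.float64(7.2)]
```

View pics/m7.png

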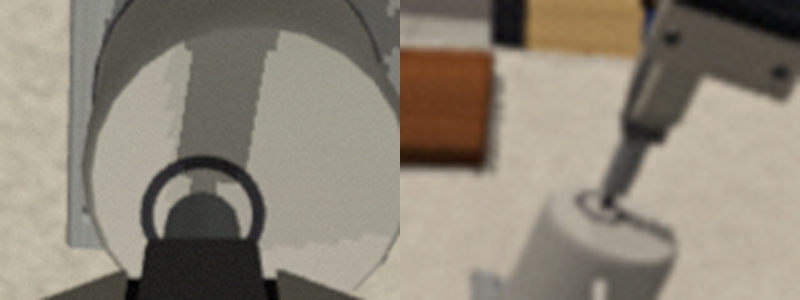

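Both views show the tip inside the ring. One numeric check, then I hand in.

```bash
python3 - <<'E'
from h import *
s=arm.observe();c=cam('wrist',s);T=R.from_rotvec(s['ee_rot']);p=s['position']+T.apply([0,0,.0837-.0065])
u=(321.2,272.6);C,d=ray(c,*u);n=-T.as_matrix()[:,2];q=C+d*((p-C)@n)/(d@n)
e=np.linalg.norm(p-q);print(p,q,'tip to ring centre',e)
if e<.006: print('signed',job.sign_off())
E
```

```text
[ 0.49956451 -0.30892397  0.11845272] [ 0.50225253 -0.30776875  0.11935707] tip to ring centre 0.0030623288470637763
the job is handed in; nothing more can be done
signed None
```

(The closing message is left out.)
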